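# Make up two food parcels from the pantry stock

## Task

Make up the two food parcels: the long tray gets the tall tin, the upright packet and the glass jar, the short broad tray gets the low round tin and the flat fish tin. Put the glass jar in last of all, when the other four are in, so that nothing gets knocked against it. Everything should sit flat on its tray's bottom, right way up and not stacked or leaning; leave the big tin and the lying carton standing where they are.

Things in the scene. Friction and masses are not known exactly. Their poses are not given: they have to be found in the camera images.
- tall_tin_mid (a point): Tall narrow round food tin, steel with a paper label round it, standing upright: diameter 54 mm, height 86 mm, about 0.2 kg. Listed point: its centre, half-way up; z axis up, so a start height of 43 mm.
- low_tin_mid (a point): Low round food tin, steel with a paper label, standing upright: diameter 60 mm, height 42 mm, about 0.15 kg. Listed point: its centre, half-way up; z axis up, so a start height of 21 mm.
- jar_mid (a point): Glass jar of brown glass with a paper band and a steel screw lid, standing upright: body diameter 56 mm up to 62 mm, lid diameter 50 mm on top, height 80 mm in all, about 0.26 kg. Listed point: its centre, half-way up; z axis up, so a start height of 40 mm.
- packet_mid (a point): Small cardboard packet standing upright: 76 mm along its x axis, 36 mm along its y axis (grip it across this), 80 mm high, about 0.12 kg. Listed point: its centre, half-way up; z axis up, so a start height of 40 mm.
- fish_tin_mid (a point): Flat oblong metal fish tin with a ring pull, lying flat: 100 mm along its x axis, 58 mm along its y axis (grip it across this), 30 mm high, about 0.13 kg. Listed point: its centre, half-way up; z axis up, so a start height of 15 mm.
- big_tin_mid (a point): Big round food tin, steel with a paper label, diameter 76 mm, height 112 mm: loose stock that stays where it is. Listed point: its centre, half-way up; z axis up, so a start height of 56 mm.
- carton_mid (a point): Lying cardboard carton with a paper band over it, 80 mm along x, 56 mm along y, 48 mm high: loose stock that stays where it is. Listed point: its centre, half-way up; z axis up, so a start height of 24 mm.
- long_tray: Long narrow cut-down cardboard tray, fixed to the table: 310 mm along its x axis, 140 mm along its y axis, 28 mm high outside; walls and bottom 4 mm thick, open on top, no dividers (inside 302 x 132 mm). Origin: centre of its underside, on the table; the inner bottom is 4 mm above it.
- short_tray: Short broad cut-down cardboard tray, fixed to the table: 210 mm along its x axis, 190 mm along its y axis, 28 mm high outside; walls and bottom 4 mm thick, open on top, no dividers (inside 202 x 182 mm). Origin: centre of its underside, on the table; the inner bottom is 4 mm above it.

How it is judged (in metres and radians):
On the way, in this order (a step that is already met when the one before it is completed fails the run):
1. the tall tin and the packet are in the long tray, the low tin and the fish tin in the short tray, all flat on the bottom (x of tall_tin_mid in the frame of long_tray between -0.151 and 0.151 m and y of tall_tin_mid in the frame of long_tray between -0.066 and 0.066 m and z of tall_tin_mid in the frame of long_tray between 0.039 and 0.055 m and angle between each of tall_tin_mid, packet_mid, low_tin_mid, fish_tin_mid's own z axis and vertical below 0.12 rad and x of packet_mid in the frame of long_tray between -0.151 and 0.151 m and y of packet_mid in the frame of long_tray between -0.066 and 0.066 m and z of packet_mid in the frame of long_tray between 0.036 and 0.052 m and x of low_tin_mid in the frame of short_tray between -0.101 and 0.101 m and y of low_tin_mid in the frame of short_tray between -0.091 and 0.091 m and z of low_tin_mid in the frame of short_tray between 0.017 and 0.033 m and x of fish_tin_mid in the frame of short_tray between -0.101 and 0.101 m and y of fish_tin_mid in the frame of short_tray between -0.091 and 0.091 m and z of fish_tin_mid in the frame of short_tray between 0.011 and 0.027 m), for 0.2 s.
2. then the glass jar stands in the long tray (x of jar_mid in the frame of long_tray between -0.151 and 0.151 m and y of jar_mid in the frame of long_tray between -0.066 and 0.066 m and z of jar_mid in the frame of long_tray between 0.036 and 0.052 m and angle between jar_mid's own z axis and vertical below 0.12 rad), for 0.2 s.
At the end, for the whole second after the job is handed in: The tall tin, the packet and the jar are inside the long tray, the low tin and the fish tin inside the short tray; each is flat on the tray's bottom (centre height within 8 mm of that), within 0.12 rad of upright, and at rest (below 0.02 m/s) (all of step 1 and all of step 2 and linear speed of each of tall_tin, low_tin, jar, packet, fish_tin below 0.02 m/s); the robot touches nothing.
It fails at once if the big tin that stays is shifted by more than 25 mm or tipped (distance of big_tin_mid from where it was at the start of the episode above 0.025 m or angle between big_tin_mid's own z axis and vertical above 0.4 rad).
It fails at once if the carton that stays is shifted by more than 25 mm or tipped (distance of carton_mid from where it was at the start of the episode above 0.025 m or angle between carton_mid's own z axis and vertical above 0.4 rad).
It also fails if it takes over 123 s, if anything falls off the work surface, if the arm or the gripper's body presses on something with over 40 N, if the wrist force passes 120 N, or if a joint passes its speed limit or range.

## Robot

A 6-joint arm with a two-finger parallel gripper is mounted at the origin on the work surface. World frame = base frame: x ahead of the robot, y to its left, z up, the work surface at z = 0. Lengths are in m, angles in degrees, forces in N, time in s.
With the tool pointing down it reaches from about 0.2 to 0.875 m from the base axis. Payload 3.4 kg.
Tool frame: the origin (TCP) lies on the centre line of the jaws, within the pads' length; the fingertips stand 22 mm ahead of it and the grasp point (between the pads) lies 3 mm ahead of it; z points along the fingers, y is the line along which they close (so a half turn about z gives the same grasp; the last joint's range is limited). The gripper opens to 94 mm and grips with 3 to 60 N. Pads are 16 mm wide; open, the fingers measure 119 mm over their backs; the gripper's body (75 mm by 177 mm) begins 78 mm behind the grasp point.
Start: joints at [-71.276, 15.808, 86.224, -0, 77.962, -6.933], TCP at [0.249, -0.518, 0.227] pointing down, gripper open.
Joint ranges: [-165.64, 165.64], [-43.16, 119.46], [12.63, 154.43], [-67.54, 247.53], [6.08, 155.33], [-154.97, 154.97]. Speed limits (degrees/s): [147.25, 147.25, 180, 180, 180, 180].

## Interface

Orientations are given as [roll, pitch, yaw] about the fixed x, y, z axes, in that order (R = Rz(yaw) Ry(pitch) Rx(roll)).
In Python, from cell import arm gives the robot as it stands.
- The arm moves only by the shell command python3 -m crank 'ROWS' [FORCE]. ROWS is JSON, one flat list of numbers, 7 for each row, row after row: the shift along the tool's x, y, z in units of 12 cm (1.0 is 12 cm), then the turn, a rotation vector about the tool's x, y, z in units of pi/2 rad (1.0 is pi/2 rad), then the opening, from -1 (shut) to 1 (fully open). In form: [tx, ty, tz, rx, ry, rz, claw, tx, ty, tz, rx, ry, rz, claw, ...]. A call has 1 to 20 rows; each row is the pose to reach, as a shift and turn from the pose commanded when the call began, along the tool's axes at that moment; what a row does not reach only later rows make up. A row lasts 1/12 s, in which the tool goes at most 41.7 mm and 7.16 degrees, less where a joint would pass 70% of its speed; a pose out of reach is approached as far as the arm can. A call with a number of a shift or a turn outside -1 to 1 is refused whole. A call with a gripper value outside its range is refused whole. The fingers move at their own pace and stop on an object; FORCE is the grip in N (left out, the last holds). Time passes only in rows, so rows that repeat a pose let the fingers close. It gives the time, the measured TCP pose, the force, the opening and the grip force at its end, in the units of the state.
- arm.get_state(): the state, without advancing time (a new reading comes with each control period).
- arm.camera(name): name is "side" or "top"; returns a dict with "frame" (400x640x3 uint8, blue, green, red), "z_map" (400x640 float32, m along the optical axis (not along the pixel's ray), 0 where there is no reading), "mtx" (3x3 intrinsics, pixels), "R" (3x3) and "t" (3): a world point X has camera coordinates R X + t. Camera axes: x right, y down, z forward; pixel columns grow to the right and rows downward; lengths in m; the calibration is good to about 2 mm. A picture is of the moment at which its call begins.
- arm.close_job(): hands the job in; it is judged then, once.
The state is a dict: "time": time; "joint_pos": joint angles; "joint_vel": joint speeds; "joint_efforts": joint torques, N m; "eef_pos": TCP position; "ee_rot": TCP orientation; "ft_force": force on the tool from outside, world axes, zero at the start; "ft_torque": the same for the moment, N m; "grip_width": finger opening in m; "finger_force": force on a finger pad.
Only numpy, scipy, OpenCV 4.12 (cv2) and the standard library are available. Lean on these libraries where they do the work, as an engineer would, in place of code of your own. Each camera call takes 0.05 s, during which the arm holds its last target. There are 200 camera calls.

## Working session

There is one attempt and no reset: what is moved stays moved. The work goes in short steps, Python scripts to look and compute and a shell command to move; the robot and the scene stay as the last step left them, time stands still between calls to the robot, and variables do not carry over. Pictures are saved under pics/ and viewed, at most 14 in all, crops included, and the job is handed in when it is done.

```bash
ls; mkdir -p pics; python3 - <<'E'
from cell import arm
import cv2,numpy as np
s=arm.get_state();print(s)
for n in("top","side"):
    c=arm.camera(n);cv2.imwrite(f"pics/{n}0.png",c["frame"]);np.savez(f"{n}0.npz",**c)
    print(n,c["mtx"],c["R"],c["t"])
E
```

```text
pics
{'time': 0.0, 'joint_pos': array([-7.12778292e+01,  1.58463177e+01,  8.62948222e+01, -1.05023469e-03,
        7.79640529e+01, -6.93353613e+00]), 'joint_vel': array([ 0.06304342, -0.01206681,  0.02684652,  0.04345352, -0.02952616,
       -0.05747331]), 'joint_efforts': array([ 9.20350431e-04, -4.04575145e+01, -2.37231410e+01,  7.02740159e-02,
        3.44948668e-02, -1.20946715e-04]), 'eef_pos': array([ 0.24875881, -0.51779828,  0.22662049]), 'ee_rot': array([-1.79895453e+02, -1.16794138e-02,  2.56559162e+01]), 'ft_force': array([-0.18713558,  1.34354776,  0.08756837]), 'ft_torque': array([-0.02518194,  0.03535554, -0.00838772]), 'finger_force': 0.0, 'grip_width': 0.09413354358371966}
top [[370.91505808   0.         319.49869689]
 [  0.         370.91505808 195.29520872]
 [  0.           0.           1.        ]] [[ 0.00724858 -0.99994709 -0.00729952]
 [-0.99083993 -0.00619781 -0.13489932]
 [ 0.13484694  0.00821049 -0.99083242]] [0.00338584 0.57426998 0.89321198]
side [[399.53871014   0.         319.16844994]
 [  0.         399.53871014 199.25665374]
 [  0.           0.           1.        ]] [[-0.98965496 -0.14289173  0.01284541]
 [-0.0999373   0.62236858 -0.77631816]
 [ 0.10293487 -0.76957086 -0.63021037]] [0.57598572 0.10581284 1.00053689]
```

View pics/top0.png

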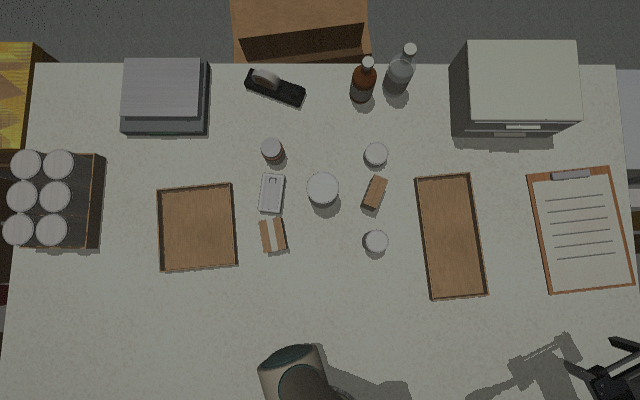

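View pics/side0.png

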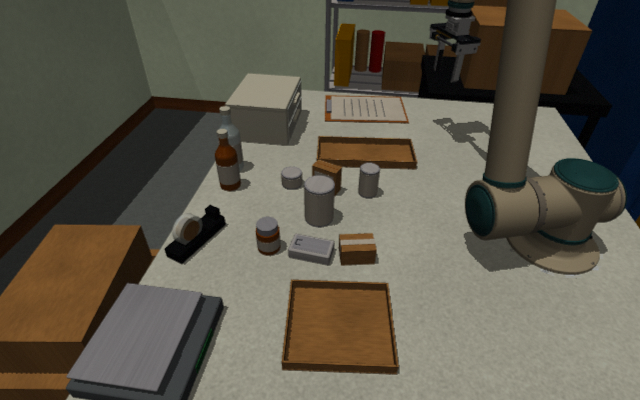

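The top view shows the jar (272,149), fish tin (271,194), carton (272,234), big tin (322,189), low tin (375,154), packet (374,192) and tall tin (376,241). The short tray is at (197,227) and the long tray at (451,236). The side view agrees. Next I measure each top surface from the depth map.

```bash
cat >look.py <<'E'
from cell import arm
import cv2,numpy as np
def world(c):
    v,u=np.mgrid[0:400,0:640];z=c["z_map"]
    p=np.stack([(u-c["mtx"][0,2])/c["mtx"][0,0]*z,(v-c["mtx"][1,2])/c["mtx"][1,1]*z,z],-1)
    return (p-c["t"])@c["R"]
def top(W,uv,h,tol=.008,r=25):
    "component of height h near pixel uv: min-area rect in world xy (mm), mean z"
    m=(abs(W[...,2]-h)<tol).astype(np.uint8);k=np.zeros_like(m)
    cv2.rectangle(k,(uv[0]-r,uv[1]-r),(uv[0]+r,uv[1]+r),1,-1);m*=k
    n,l,st,_=cv2.connectedComponentsWithStats(m,connectivity=8)
    if n<2: return None
    i=1+st[1:,4].argmax();P=W[l==i]
    (c,s,a)=cv2.minAreaRect((P[:,:2]*1000).astype(np.float32))
    return dict(n=len(P),c=np.round(c,1),mean=np.round(P[:,:2].mean(0)*1000,1),size=np.round(s,1),ang=round(a,1),z=round(float(np.median(P[:,2]))*1000,1))
O=dict(tall=((376,241),.086),low=((375,154),.042),jar=((272,149),.080),packet=((374,192),.080),fish=((271,194),.030),big=((322,189),.112),carton=((272,234),.048))
E
python3 - <<'E'
from look import *
c=np.load("top0.npz");W=world(c)
for k,(uv,h) in O.items(): print(k,top(W,uv,h))
print("long",top(W,(451,236),.028,.01,75)); print("short",top(W,(197,227),.028,.01,55))
print("longfloor",top(W,(451,236),.004,.002,75)); print("shortfl",top(W,(197,227),.004,.002,55))
print("table z",W[330,230],W[230,320])
s=np.load("side0.npz");S=world(s)
for k,uv in dict(tall=(369,172),low=(291,176),jar=(268,227),packet=(325,171),fish=(312,248),big=(319,190),carton=(357,245)).items(): print(k,top(S,uv,O[k][1],.008,30))
print("long",top(S,(366,152),.028,.012,60)); print("short",top(S,(340,325),.028,.012,70))
E
```

```text
tall {'n': 428, 'c': array([ 460.7, -127.4]), 'mean': array([ 460.9, -126.9]), 'size': array([53.7, 51.5]), 'ang': 45.0, 'z': 87.3}
low {'n': 442, 'c': array([ 682.2, -134.4]), 'mean': array([ 681.5, -134.9]), 'size': array([58. , 59.7]), 'ang': 89.2, 'z': 43.2}
jar {'n': 327, 'c': array([686.3, 127.7]), 'mean': array([685.9, 127.4]), 'size': array([48.5, 47. ]), 'ang': 1.4, 'z': 80.9}
packet {'n': 475, 'c': array([ 579.2, -126.8]), 'mean': array([ 578.8, -126.5]), 'size': array([36. , 76.1]), 'ang': 67.7, 'z': 80.9}
fish {'n': 890, 'c': array([582. , 131.4]), 'mean': array([581. , 130.6]), 'size': array([58.4, 99.9]), 'ang': 83.7, 'z': 31.1}
big {'n': 843, 'c': array([582. ,   1.1]), 'mean': array([5.818e+02, 3.000e-01]), 'size': array([74.5, 74.6]), 'ang': 0.7, 'z': 113.2}
carton {'n': 760, 'c': array([475.2, 123.4]), 'mean': array([474.9, 122.9]), 'size': array([80.1, 56.6]), 'ang': 11.6, 'z': 49.2}
long {'n': 951, 'c': array([ 478.7, -323.1]), 'mean': array([ 473.8, -327.4]), 'size': array([309.8, 141.8]), 'ang': 6.0, 'z': 27.4}
short {'n': 760, 'c': array([495.4, 321.1]), 'mean'
[... 899 characters left out ...]
e': array([39.8, 78.4]), 'ang': 66.8, 'z': 78.4}
fish {'n': 797, 'c': array([582.4, 131.9]), 'mean': array([581.3, 135.8]), 'size': array([ 62.2, 100.2]), 'ang': 83.7, 'z': 29.0}
big {'n': 507, 'c': array([582.6,   1.6]), 'mean': array([582.5,   6.2]), 'size': array([74.9, 76.2]), 'ang': 71.8, 'z': 111.1}
carton {'n': 669, 'c': array([475.2, 123.5]), 'mean': array([475. , 126.9]), 'size': array([80.7, 60.4]), 'ang': 10.7, 'z': 47.0}
long {'n': 708, 'c': array([ 478.6, -323.8]), 'mean': array([ 470.8, -319.4]), 'size': array([310. , 151.3]), 'ang': 6.1, 'z': 23.1}
short {'n': 1460, 'c': array([495.3, 321.3]), 'mean': array([490.8, 333.9]), 'size': array([210.8, 192.7]), 'ang': 6.3, 'z': 25.3}
```

All positions agree between the two views, within about 2 mm. I first turn to yaw 0 so that tool x = world x, y = −y and z = −z, then head for the tall tin.

```bash
python3 -m crank '[0,0,0,0,0,0.285,1, 0,0,0,0,0,0.285,1, 0,0,0,0,0,0.285,1, 0,0,0,0,0,0.285,1, 0,0,0,0,0,0.285,1]' 30
python3 -m crank '[0.6,-1,0,0,0,0,1, 0.6,-1,0,0,0,0,1, 0.6,-1,0,0,0,0,1, 0.6,-1,0,0,0,0,1, 0.6,-1,0,0,0,0,1]'
python3 -m crank '[0.6,-1,0,0,0,0,1, 0.6,-1,0,0,0,0,1, 0.6,-1,0,0,0,0,1, 0.6,-1,0,0,0,0,1, 0.6,-1,0,0,0,0,1]'
python3 -m crank '[0.6,-1,0,0,0,0,1, 0.6,-1,0,0,0,0,1, 0.6,-1,0,0,0,0,1, 0.6,-1,0,0,0,0,1, 0.6,-1,0,0,0,0,1]'
```

```text
time: 0.52
eef_pos: [0.2489, -0.5181, 0.227]
ee_rot: [-179.9, 0.0, -0.1]
ft_force: [0.5, 0.1, -0.3]
grip_width: 0.0942
finger_force: 0.0
time: 0.93
eef_pos: [0.3222, -0.3947, 0.2275]
ee_rot: [-179.9, -0.0, 0.3]
ft_force: [-0.7, -0.3, 0.5]
grip_width: 0.094
finger_force: 0.0
time: 1.35
eef_pos: [0.394, -0.2763, 0.2275]
ee_rot: [-180.0, -0.0, 0.3]
ft_force: [0.3, 0.0, 0.2]
grip_width: 0.0941
finger_force: 0.0
time: 1.77
eef_pos: [0.4663, -0.1575, 0.2273]
ee_rot: [180.0, -0.0, 0.2]
ft_force: [0.3, -0.3, 0.7]
grip_width: 0.0943
finger_force: 0.0
```

```bash
python3 -m crank '[-0.044,-0.254,0.2,0,0,0,1, -0.044,-0.254,0.5,0,0,0,1, -0.044,-0.254,0.7,0,0,0,1, -0.044,-0.254,0.7,0,0,0,1, -0.044,-0.254,0.7,0,0,0,1]'
python3 -m crank '[0,0,0.25,0,0,0,1, 0,0,0.5,0,0,0,1, 0,0,0.73,0,0,0,1, 0,0,0.73,0,0,0,1, 0,0,0.73,0,0,0,1, 0,0,0.73,0,0,0,-1, 0,0,0.73,0,0,0,-1, 0,0,0.73,0,0,0,-1, 0,0,0.73,0,0,0,-1, 0,0,0.73,0,0,0,-1, 0,0,0.73,0,0,0,-1, 0,0,0.73,0,0,0,-1, 0,0,0.73,0,0,0,-1]' 30
python3 -m crank '[0,0,-0.1,0,0,0,-1, 0,0,-0.3,0,0,0,-1, 0,0,-0.5,0,0,0,-1, 0,0,-0.7,0,0,0,-1, 0,0,-0.7,0,0,0,-1, 0,0,-0.7,0,0,0,-1]'
```

```text
time: 2.18
eef_pos: [0.4588, -0.1295, 0.1428]
ee_rot: [180.0, 0.2, -0.0]
ft_force: [-0.4, -0.4, -0.0]
grip_width: 0.0938
finger_force: 0.0
time: 3.27
eef_pos: [0.4598, -0.1279, 0.0562]
ee_rot: [180.0, -0.0, 0.0]
ft_force: [-0.3, 0.3, 3.7]
grip_width: 0.0539
finger_force: 30.0
time: 3.77
eef_pos: [0.46, -0.128, 0.1402]
ee_rot: [180.0, -0.1, 0.0]
ft_force: [0.2, 0.1, -2.7]
grip_width: 0.0541
finger_force: 30.0
```

```bash
python3 -m crank '[-0.15,0.3,0,0,0,0,-1, -0.3,0.6,0,0,0,0,-1, -0.3,0.85,0,0,0,0,-1, -0.3,0.85,0,0,0,0,-1, -0.3,0.85,0,0,0,0,-1]'
python3 -m crank '[-0.15,0.3,0,0,0,0,-1, -0.33,0.6,0,0,0,0,-1, -0.33,0.858,0,0,0,0,-1, -0.33,0.858,0,0,0,0,-1, -0.33,0.858,0,0,0,0,-1, -0.33,0.858,0,0,0,0,-1]'
python3 -m crank '[0,0,0.2,0,0,0,-1, 0,0,0.4,0,0,0,-1, 0,0,0.55,0,0,0,-1, 0,0,0.62,0,0,0,-1, 0,0,0.655,0,0,0,-1, 0,0,0.655,0,0,0,-1, 0,0,0.655,0,0,0,-1]'
```

```text
time: 4.18
eef_pos: [0.4225, -0.2303, 0.1378]
ee_rot: [-179.9, 0.2, -0.2]
ft_force: [-0.7, 0.9, -2.2]
grip_width: 0.0536
finger_force: 30.0
time: 4.68
eef_pos: [0.3836, -0.3308, 0.1385]
ee_rot: [-179.8, 0.1, 0.0]
ft_force: [-0.8, 0.0, -3.1]
grip_width: 0.0539
finger_force: 30.0
time: 5.27
eef_pos: [0.3847, -0.3324, 0.0618]
ee_rot: [180.0, -0.0, 0.1]
ft_force: [-1.3, 0.2, -2.8]
grip_width: 0.0539
finger_force: 30.0
```

```bash
python3 -m crank '[0,0,0.012,0,0,0,-1, 0,0,0.012,0,0,0,-1, 0,0,0.012,0,0,0,0.6, 0,0,0.012,0,0,0,0.6, 0,0,0.012,0,0,0,0.6, 0,0,-0.2,0,0,0,0.6, 0,0,-0.5,0,0,0,1, 0,0,-0.8,0,0,0,1, 0,0,-1,0,0,0,1, 0,0,-1,0,0,0,1]'
python3 -m crank '[0.8,-0.85,0,0,0,0,1, 0.8,-0.85,0,0,0,0,1, 0.8,-0.85,0,0,0,0,1, 0.8,-0.85,0,0,0,0,1, 0.8,-0.85,0,0,0,0,1, 0.8,-0.85,0,0,0,0,1]'
python3 -m crank '[0.82,-0.865,0,0,0,0.248,1, 0.82,-0.865,0,0,0,0.248,1, 0.82,-0.865,0,0,0,0.248,1, 0.82,-0.865,0,0,0,0.248,1, 0.82,-0.865,0,0,0,0.248,1, 0.82,-0.865,0,0,0,0.248,1]'
python3 - <<'E'
from look import *
c=arm.camera("side");cv2.imwrite("pics/side1.png",c["frame"]);print(top(world(c),(390,150),.09,.01,40)); print(arm.get_state()["eef_pos"])
E
```

```text
time: 6.1
eef_pos: [0.3866, -0.3357, 0.187]
ee_rot: [179.5, -0.5, 0.0]
ft_force: [0.7, -0.3, 0.8]
grip_width: 0.0935
finger_force: 0.0
time: 6.6
eef_pos: [0.4799, -0.2302, 0.1804]
ee_rot: [-180.0, 0.1, 0.1]
ft_force: [0.2, 0.5, 0.1]
grip_width: 0.0941
finger_force: 0.0
time: 7.1
eef_pos: [0.578, -0.1275, 0.1805]
ee_rot: [179.9, 0.1, -22.2]
ft_force: [-0.5, 0.1, -0.3]
grip_width: 0.094
finger_force: 0.0
{'n': 166, 'c': array([ 385.9, -330.2]), 'mean': array([ 386.1, -325.5]), 'size': array([56.2, 52.2]), 'ang': 83.0, 'z': 88.6}
[ 0.5773589  -0.12815302  0.180598  ]
```

```bash
python3 -m crank '[0,0,0.3,0,0,0,1, 0,0,0.6,0,0,0,1, 0,0,0.85,0,0,0,1, 0,0,1,0,0,0,1, 0,0,1,0,0,0,1, 0,0,1,0,0,0,1, 0,0,1,0,0,0,-1, 0,0,1,0,0,0,-1, 0,0,1,0,0,0,-1, 0,0,1,0,0,0,-1, 0,0,1,0,0,0,-1, 0,0,1,0,0,0,-1, 0,0,1,0,0,0,-1, 0,0,1,0,0,0,-1, 0,0,1,0,0,0,-1]' 25
python3 -m crank '[0,0,-0.1,0,0,0,-1, 0,0,-0.3,0,0,0,-1, 0,0,-0.5,0,0,0,-1, 0,0,-0.7,0,0,0,-1, 0,0,-0.7,0,0,0,-1, 0,0,-0.7,0,0,0,-1]'
python3 -m crank '[0,0,0,0,0,-0.315,-1, 0,0,0,0,0,-0.315,-1, 0,0,0,0,0,-0.315,-1, 0,0,0,0,0,-0.315,-1, 0,0,0,0,0,-0.315,-1, 0,0,0,0,0,-0.315,-1]'
```

```text
time: 8.4
eef_pos: [0.5784, -0.1269, 0.0612]
ee_rot: [180.0, 0.0, -22.3]
ft_force: [-0.6, 0.7, 1.2]
grip_width: 0.0374
finger_force: 1.3
time: 8.9
eef_pos: [0.579, -0.1272, 0.146]
ee_rot: [-180.0, -0.1, -22.3]
ft_force: [0.5, -0.2, -1.9]
grip_width: 0.0356
finger_force: 25.0
time: 9.4
eef_pos: [0.5774, -0.1266, 0.1434]
ee_rot: [-179.9, 0.2, 5.9]
ft_force: [0.0, 0.3, -1.5]
grip_width: 0.0357
finger_force: 25.0
```

```bash
python3 -m crank '[-0.25,0.35,0,0,0,0,-1, -0.496,0.7,0,0,0,0,-1, -0.496,0.773,0,0,0,0,-1, -0.496,0.773,0,0,0,0,-1, -0.496,0.773,0,0,0,0,-1]'
python3 -m crank '[-0.25,0.35,0,0,0,0,-1, -0.496,0.7,0,0,0,0,-1, -0.496,0.773,0,0,0,0,-1, -0.496,0.773,0,0,0,0,-1, -0.496,0.773,0,0,0,0,-1]'
python3 -m crank '[0,0,0.2,0,0,0,-1, 0,0,0.4,0,0,0,-1, 0,0,0.55,0,0,0,-1, 0,0,0.62,0,0,0,-1, 0,0,0.64,0,0,0,-1, 0,0,0.64,0,0,0,-1, 0,0,0.64,0,0,0,-1]'
python3 - <<'E'
from look import *
c=arm.camera("side");f=c["frame"][90:230,250:470];cv2.imwrite("pics/side2.png",cv2.resize(f,None,fx=3,fy=3))
E
```

```text
time: 9.82
eef_pos: [0.5282, -0.2265, 0.1445]
ee_rot: [-179.9, 0.0, 5.7]
ft_force: [-0.1, 0.5, -1.2]
grip_width: 0.036
finger_force: 25.0
time: 10.23
eef_pos: [0.4796, -0.3239, 0.1447]
ee_rot: [-179.9, -0.0, 5.9]
ft_force: [-0.6, 0.3, -1.6]
grip_width: 0.036
finger_force: 25.0
time: 10.82
eef_pos: [0.4806, -0.3238, 0.0693]
ee_rot: [179.9, -0.1, 6.1]
ft_force: [0.0, 0.5, -1.3]
grip_width: 0.0363
finger_force: 25.0
```

View pics/side2.png

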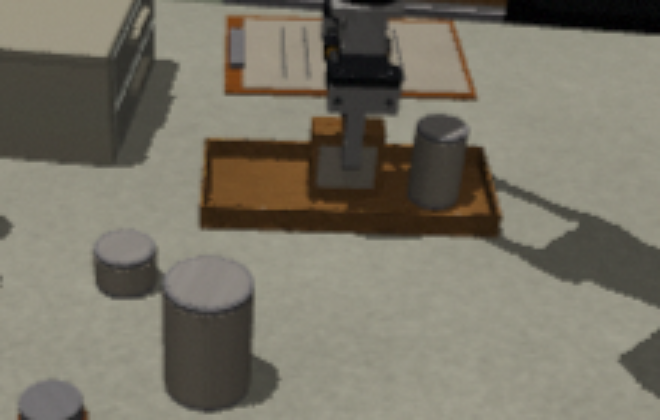

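The tall tin stands in the tray at crop (440,160). The packet hangs upright between the fingers at (347,150), just above the bottom, so I lower it gently.

```bash
python3 -m crank '[0,0,0.02,0,0,0,-1, 0,0,0.02,0,0,0,-1, 0,0,0.02,0,0,0,-1]'
python3 -m crank '[0,0,0.01,0,0,0,-1, 0,0,0.01,0,0,0,-1, 0,0,0.01,0,0,0,-1]'
```

```text
time: 11.12
eef_pos: [0.4797, -0.3242, 0.0666]
ee_rot: [180.0, -0.0, 6.0]
ft_force: [0.2, -0.4, -2.0]
grip_width: 0.0359
finger_force: 25.0
time: 11.37
eef_pos: [0.4799, -0.3244, 0.0655]
ee_rot: [179.9, -0.0, 6.0]
ft_force: [0.6, 0.0, 3.0]
grip_width: 0.0361
finger_force: 25.0
```

```bash
python3 -m crank '[0,0,0,0,0,0,0.3, 0,0,0,0,0,0,0.3, 0,0,0,0,0,0,0.3, 0,0,0,0,0,0,0.3, 0,0,-0.2,0,0,0,0.3, 0,0,-0.5,0,0,0,1, 0,0,-0.8,0,0,0,1, 0,0,-1,0,0,0,1, 0,0,-1,0,0,0,1, 0,0,-1,0,0,0,1]'
python3 -m crank '[0.92,-0.7,0,0,0,0,1, 0.92,-0.7,0,0,0,0,1, 0.92,-0.7,0,0,0,0,1, 0.92,-0.7,0,0,0,0,1, 0.92,-0.7,0,0,0,0,1, 0.92,-0.7,0,0,0,0,1]'
python3 -m crank '[0.92,-0.7,0,0,0,0,1, 0.92,-0.7,0,0,0,0,1, 0.92,-0.7,0,0,0,0,1, 0.92,-0.7,0,0,0,0,1, 0.92,-0.7,0,0,0,0,1, 0.92,-0.7,0,0,0,0,1]'
python3 - <<'E'
from look import *
c=arm.camera("side");W=world(c);print("packet",top(W,(365,135),.084,.005,15),"tall",top(W,(396,133),.09,.005,15))
E
```

```text
time: 12.2
eef_pos: [0.4802, -0.3245, 0.1862]
ee_rot: [179.9, -0.1, 6.0]
ft_force: [-0.9, 0.2, -0.4]
grip_width: 0.091
finger_force: 0.0
time: 12.7
eef_pos: [0.5796, -0.2282, 0.1828]
ee_rot: [-179.9, 0.2, 6.1]
ft_force: [-0.1, -0.5, -0.2]
grip_width: 0.0941
finger_force: 0.0
time: 13.2
eef_pos: [0.6801, -0.1349, 0.1838]
ee_rot: [180.0, 0.2, 6.0]
ft_force: [-0.4, 0.2, 0.1]
grip_width: 0.0943
finger_force: 0.0
packet {'n': 169, 'c': array([ 481.8, -324.1]), 'mean': array([ 481.7, -321. ]), 'size': array([76.6, 40.8]), 'ang': 6.0, 'z': 82.9} tall {'n': 135, 'c': array([ 386.1, -331.7]), 'mean': array([ 386.1, -328.9]), 'size': array([52.9, 52. ]), 'ang': 66.5, 'z': 89.2}
```

```bash
python3 -m crank '[0.01,0,0.3,0,0,0,1, 0.01,0,0.6,0,0,0,1, 0.01,0,0.85,0,0,0,1, 0.01,0,0.95,0,0,0,1, 0.01,0,0.95,0,0,0,1]'
python3 -m crank '[0,0,0.15,0,0,0,1, 0,0,0.27,0,0,0,1, 0,0,0.33,0,0,0,1, 0,0,0.33,0,0,0,1, 0,0,0.33,0,0,0,1, 0,0,0.33,0,0,0,-1, 0,0,0.33,0,0,0,-1, 0,0,0.33,0,0,0,-1, 0,0,0.33,0,0,0,-1, 0,0,0.33,0,0,0,-1, 0,0,0.33,0,0,0,-1, 0,0,0.33,0,0,0,-1, 0,0,0.33,0,0,0,-1]' 30
python3 -m crank '[0,0,-0.1,0,0,0,-1, 0,0,-0.3,0,0,0,-1, 0,0,-0.6,0,0,0,-1, 0,0,-0.9,0,0,0,-1, 0,0,-1,0,0,0,-1, 0,0,-1,0,0,0,-1]'
```

```text
time: 13.67
eef_pos: [0.6789, -0.1348, 0.0674]
ee_rot: [-179.9, 0.4, 5.9]
ft_force: [-0.4, -0.1, -0.2]
grip_width: 0.0941
finger_force: 0.0
time: 14.75
eef_pos: [0.683, -0.1339, 0.0317]
ee_rot: [180.0, -0.0, 6.0]
ft_force: [-0.0, -1.4, 2.8]
grip_width: 0.0593
finger_force: 30.0
time: 15.25
eef_pos: [0.685, -0.134, 0.1561]
ee_rot: [179.8, -0.5, 6.0]
ft_force: [0.5, -0.0, -1.1]
grip_width: 0.0597
finger_force: 30.0
```

```bash
python3 -m crank '[0,-0.1,-0.25,0,0,0,-1, 0,-0.4,-0.3,0,0,0,-1, -0.1,-0.8,-0.3,0,0,0,-1, -0.167,-0.985,-0.3,0,0,0,-1, -0.167,-0.985,-0.3,0,0,0,-1]'
python3 -m crank '[-0.05,-0.3,0,0,0,0,-1, -0.1,-0.6,0,0,0,0,-1, -0.167,-0.985,0,0,0,0,-1, -0.167,-0.985,0,0,0,0,-1]'
python3 -m crank '[-0.05,-0.3,0,0,0,0,-1, -0.1,-0.6,0,0,0,0,-1, -0.167,-0.985,0,0,0,0,-1, -0.167,-0.985,0,0,0,0,-1]'
python3 -m crank '[-0.05,-0.3,0,0,0,0,-1, -0.1,-0.6,0,0,0,0,-1, -0.167,-0.985,0,0,0,0,-1, -0.167,-0.985,0,0,0,0,-1, -0.167,-0.985,0,0,0,0,-1, -0.167,-0.985,0,0,0,0,-1]'
```

```text
time: 15.67
eef_pos: [0.6459, -0.0119, 0.1851]
ee_rot: [-179.7, 0.4, 6.3]
ft_force: [0.0, -0.5, -1.7]
grip_width: 0.0597
finger_force: 30.0
time: 16.0
eef_pos: [0.6142, 0.1031, 0.1849]
ee_rot: [-179.7, 0.3, 6.3]
ft_force: [0.1, -0.5, 0.0]
grip_width: 0.0596
finger_force: 30.0
time: 16.33
eef_pos: [0.5824, 0.2181, 0.1851]
ee_rot: [-179.8, 0.3, 6.3]
ft_force: [-0.3, -0.6, -1.4]
grip_width: 0.0598
finger_force: 30.0
time: 16.83
eef_pos: [0.5529, 0.3272, 0.1856]
ee_rot: [179.9, 0.1, 6.1]
ft_force: [-1.0, -0.3, -1.2]
grip_width: 0.0596
finger_force: 30.0
```

```bash
python3 -m crank '[0,0,0.3,0,0,0,-1, 0,0,0.6,0,0,0,-1, 0,0,0.85,0,0,0,-1, 0,0,1,0,0,0,-1, 0,0,1,0,0,0,-1]'
python3 -m crank '[0,0,0.1,0,0,0,-1, 0,0,0.18,0,0,0,-1, 0,0,0.2,0,0,0,-1, 0,0,0.22,0,0,0,-1, 0,0,0.22,0,0,0,-1, 0,0,0.22,0,0,0,-1]'
```

```text
time: 17.25
eef_pos: [0.5506, 0.3241, 0.062]
ee_rot: [179.7, 0.6, 5.9]
ft_force: [-0.8, 0.0, -1.7]
grip_width: 0.0597
finger_force: 30.0
time: 17.75
eef_pos: [0.5538, 0.3282, 0.0416]
ee_rot: [-180.0, -0.1, 6.0]
ft_force: [-0.2, -0.5, -1.1]
grip_width: 0.0596
finger_force: 30.0
```

```bash
python3 -m crank '[0,0,0.035,0,0,0,-1, 0,0,0.035,0,0,0,-1, 0,0,0.035,0,0,0,-1]'
python3 -m crank '[0,0,0.01,0,0,0,-1, 0,0,0.01,0,0,0,-1, 0,0,0.01,0,0,0,-1]'
```

```text
time: 18.0
eef_pos: [0.5531, 0.3282, 0.0367]
ee_rot: [180.0, -0.0, 6.0]
ft_force: [-0.2, 0.6, -1.4]
grip_width: 0.0595
finger_force: 30.0
time: 18.25
eef_pos: [0.5535, 0.3284, 0.0357]
ee_rot: [-180.0, -0.0, 6.0]
ft_force: [-0.0, 0.1, 0.2]
grip_width: 0.0598
finger_force: 30.0
```

```bash
python3 -m crank '[0,0,0,0,0,0,0.7, 0,0,0,0,0,0,0.7, 0,0,0,0,0,0,0.7, 0,0,-0.2,0,0,0,0.7, 0,0,-0.5,0,0,0,0.7, 0,0,-0.8,0,0,0,1, 0,0,-1,0,0,0,1, 0,0,-1,0,0,0,1, 0,0,-1,0,0,0,1]'
python3 -m crank '[0.04,0.3,0,0,0,0,1, 0.04,0.6,0,0,0,0,1, 0.04,0.79,0,0,0,0,1, 0.04,0.79,0,0,0,0,1, 0.04,0.79,0,0,0,0,1]'
python3 -m crank '[0.04,0.3,0,0,0,0.137,1, 0.04,0.6,0,0,0,0.137,1, 0.04,0.79,0,0,0,0.137,1, 0.04,0.79,0,0,0,0.137,1, 0.04,0.79,0,0,0,0.137,1, 0.04,0.79,0,0,0,0.137,1]'
python3 - <<'E'
from look import *
c=arm.camera("top");W=world(c);print("low",top(W,(195,200),.046,.007,35))
E
```

```text
time: 19.0
eef_pos: [0.5541, 0.3286, 0.1573]
ee_rot: [-179.9, -0.2, 6.0]
ft_force: [-0.0, 0.8, -0.7]
grip_width: 0.0937
finger_force: 0.0
time: 19.42
eef_pos: [0.5671, 0.2332, 0.1537]
ee_rot: [180.0, 0.2, 5.9]
ft_force: [-0.3, 0.4, -0.4]
grip_width: 0.0943
finger_force: 0.0
time: 19.92
eef_pos: [0.5823, 0.1421, 0.1547]
ee_rot: [-179.9, 0.1, -6.2]
ft_force: [-0.1, 0.0, -0.9]
grip_width: 0.0939
finger_force: 0.0
low {'n': 470, 'c': array([553.4, 328.1]), 'mean': array([552.7, 327.2]), 'size': array([58.8, 59.9]), 'ang': 2.7, 'z': 47.5}
```

```bash
python3 -m crank '[0,0,0.3,0,0,0,1, 0,0,0.6,0,0,0,1, 0,0,0.8,0,0,0,1, 0,0,0.9,0,0,0,1, 0,0,0.9,0,0,0,1, 0,0,0.9,0,0,0,1]'
python3 -m crank '[0,0,0.1,0,0,0,1, 0,0,0.14,0,0,0,1, 0,0,0.14,0,0,0,1, 0,0,0.14,0,0,0,0.5, 0,0,0.14,0,0,0,0.35, 0,0,0.14,0,0,0,-1, 0,0,0.14,0,0,0,-1, 0,0,0.14,0,0,0,-1, 0,0,0.14,0,0,0,-1, 0,0,0.14,0,0,0,-1, 0,0,0.14,0,0,0,-1, 0,0,0.14,0,0,0,-1, 0,0,0.14,0,0,0,-1]' 30
python3 -m crank '[0,0,-0.1,0,0,0,-1, 0,0,-0.3,0,0,0,-1, 0,0,-0.6,0,0,0,-1, 0,0,-0.9,0,0,0,-1, 0,0,-1,0,0,0,-1, 0,0,-1,0,0,0,-1]'
```

```text
time: 20.47
eef_pos: [0.5822, 0.142, 0.0468]
ee_rot: [180.0, 0.1, -6.2]
ft_force: [0.8, 1.1, -0.2]
grip_width: 0.0939
finger_force: 0.0
time: 21.55
eef_pos: [0.5829, 0.1403, 0.031]
ee_rot: [180.0, -0.0, -6.3]
ft_force: [-0.8, -2.8, 4.4]
grip_width: 0.0574
finger_force: 30.0
time: 22.05
eef_pos: [0.585, 0.1417, 0.1541]
ee_rot: [-179.8, -0.4, -6.3]
ft_force: [0.4, 0.2, -2.0]
grip_width: 0.0577
finger_force: 30.0
```

```bash
python3 -m crank '[-0.25,-0.3,0,0,0,0,-1, -0.5,-0.6,0,0,0,0,-1, -0.5,-0.67,0,0,0,0,-1, -0.5,-0.67,0,0,0,0,-1, -0.5,-0.67,0,0,0,0,-1]'
python3 -m crank '[-0.25,-0.3,0,0,0,-0.05,-1, -0.5,-0.6,0,0,0,-0.137,-1, -0.72,-0.67,0,0,0,-0.137,-1, -0.72,-0.67,0,0,0,-0.137,-1, -0.72,-0.67,0,0,0,-0.137,-1, -0.72,-0.67,0,0,0,-0.137,-1]'
python3 -m crank '[0,0,0.3,0,0,0,-1, 0,0,0.6,0,0,0,-1, 0,0,0.8,0,0,0,-1, 0,0,0.9,0,0,0,-1, 0,0,0.92,0,0,0,-1, 0,0,0.92,0,0,0,-1, 0,0,0.92,0,0,0,-1]'
```

```text
time: 22.47
eef_pos: [0.5305, 0.2277, 0.1487]
ee_rot: [179.9, 0.2, -6.2]
ft_force: [-0.1, -1.1, -3.1]
grip_width: 0.0576
finger_force: 30.0
time: 22.97
eef_pos: [0.4556, 0.3156, 0.15]
ee_rot: [179.9, -0.0, 6.0]
ft_force: [1.0, 0.4, -2.3]
grip_width: 0.058
finger_force: 30.0
time: 23.55
eef_pos: [0.4565, 0.3161, 0.0408]
ee_rot: [-180.0, -0.1, 5.9]
ft_force: [1.1, 0.5, -1.4]
grip_width: 0.058
finger_force: 30.0
```

```bash
python3 -m crank '[0,0,0.035,0,0,0,-1, 0,0,0.035,0,0,0,-1, 0,0,0.035,0,0,0,-1]'
python3 -m crank '[0,0,0.01,0,0,0,-1, 0,0,0.01,0,0,0,-1, 0,0,0.01,0,0,0,-1]'
```

```text
time: 23.8
eef_pos: [0.4553, 0.3166, 0.0367]
ee_rot: [-180.0, -0.1, 6.0]
ft_force: [0.1, 0.1, -1.8]
grip_width: 0.0578
finger_force: 30.0
time: 24.05
eef_pos: [0.4548, 0.3166, 0.035]
ee_rot: [-180.0, -0.0, 6.0]
ft_force: [0.3, 0.7, -1.6]
grip_width: 0.0576
finger_force: 30.0
```

```bash
python3 -m crank '[0,0,0.008,0,0,0,-1, 0,0,0.008,0,0,0,-1, 0,0,0.008,0,0,0,0.7, 0,0,0.008,0,0,0,0.7, 0,0,0.008,0,0,0,0.7, 0,0,-0.2,0,0,0,0.7, 0,0,-0.5,0,0,0,0.7, 0,0,-0.8,0,0,0,1, 0,0,-1,0,0,0,1, 0,0,-1,0,0,0,1, 0,0,-1,0,0,0,1]'
python3 -m crank '[0.3,0.3,-0.2,0,0,0,1, 0.877,0.882,-0.2,0,0,0,1, 0.877,0.882,-0.2,0,0,0,1, 0.877,0.882,-0.2,0,0,0,1, 0.877,0.882,-0.2,0,0,0,1, 0.877,0.882,-0.2,0,0,0,1]'
python3 -m crank '[0.877,0.882,0,0,0,0,1, 0.877,0.882,0,0,0,0,1, 0.877,0.882,0,0,0,0,1, 0.877,0.882,0,0,0,0,1, 0.877,0.882,0,0,0,0,1, 0.877,0.882,0,0,0,0,1]'
python3 - <<'E'
from look import *
c=arm.camera("top");W=world(c);cv2.imwrite("pics/top3.png",c["frame"])
print("low",top(W,(195,200),.046,.007,35));print("fish",top(W,(195,240),.034,.004,40))
print("big",top(W,*O["big"]),"carton",top(W,*O["carton"]))
print(arm.get_state()["eef_pos"])
E
```

```text
time: 24.97
eef_pos: [0.4556, 0.3169, 0.1561]
ee_rot: [-179.9, -0.2, 6.0]
ft_force: [0.4, -0.1, -1.0]
grip_width: 0.094
finger_force: 0.0
time: 25.47
eef_pos: [0.5705, 0.2209, 0.1762]
ee_rot: [180.0, 0.3, 5.9]
ft_force: [-1.0, 0.4, 0.1]
grip_width: 0.0938
finger_force: 0.0
time: 25.97
eef_pos: [0.6853, 0.1284, 0.1766]
ee_rot: [-180.0, 0.2, 6.0]
ft_force: [-0.4, 0.8, 0.8]
grip_width: 0.0942
finger_force: 0.0
low None
fish None
big {'n': 837, 'c': array([582. ,   1.1]), 'mean': array([5.82e+02, 3.00e-01]), 'size': array([74.7, 74.6]), 'ang': 0.6, 'z': 113.3} carton {'n': 674, 'c': array([475.1, 123.4]), 'mean': array([471.2, 120.7]), 'size': array([80. , 56.1]), 'ang': 12.0, 'z': 49.2}
[0.6845166  0.12923683 0.1770708 ]
```

View pics/top3.png

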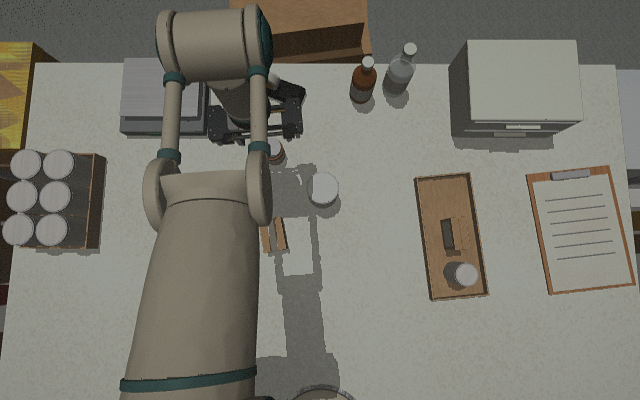

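The arm hides the short tray in the top view. The big tin (322,189) and carton are unmoved, and the tall tin (466,274) and packet (about 455,232) are in the long tray. I check the short tray from the side.

```bash
python3 - <<'E'
from look import *
c=arm.camera("side");W=world(c);cv2.imwrite("pics/side4.png",c["frame"])
print("low",top(W,(310,310),.046,.006,40));print("fish",top(W,(350,330),.034,.005,45));print("jar",top(W,(268,227),.08,.008,30),"big",top(W,(319,190),.112,.008,30))
E
```

```text
low {'n': 663, 'c': array([553.2, 329.2]), 'mean': array([552.6, 331.2]), 'size': array([59.5, 59.1]), 'ang': 33.5, 'z': 45.3}
fish {'n': 1298, 'c': array([455.2, 317.1]), 'mean': array([455.1, 319.7]), 'size': array([99.7, 59.7]), 'ang': 5.6, 'z': 33.4}
jar {'n': 290, 'c': array([687.2, 129.7]), 'mean': array([686.1, 131. ]), 'size': array([48.6, 50.2]), 'ang': 12.3, 'z': 78.4} big {'n': 496, 'c': array([583.7,   1.3]), 'mean': array([582.7,   5.7]), 'size': array([74.7, 75.9]), 'ang': 7.2, 'z': 111.0}
```

View pics/side4.png

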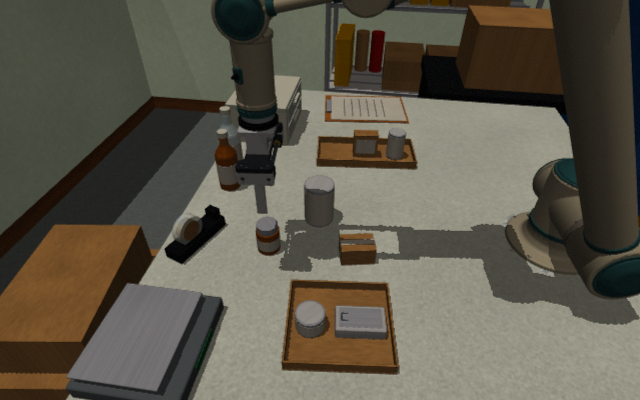

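The low tin (310,318) and fish tin (360,321) lie flat in the short tray, and the jar (268,235) is directly under the gripper. I grasp it with a moderate force.

```bash
python3 -m crank '[0.013,0,0.3,0,0,0,1, 0.013,0,0.6,0,0,0,1, 0.013,0,0.8,0,0,0,1, 0.013,0,0.9,0,0,0,1, 0.013,0,0.9,0,0,0,1, 0.013,0,0.9,0,0,0,1]'
python3 -m crank '[0,0,0.1,0,0,0,1, 0,0,0.18,0,0,0,1, 0,0,0.18,0,0,0,1, 0,0,0.18,0,0,0,0.5, 0,0,0.18,0,0,0,0.3, 0,0,0.18,0,0,0,-1, 0,0,0.18,0,0,0,-1, 0,0,0.18,0,0,0,-1, 0,0,0.18,0,0,0,-1, 0,0,0.18,0,0,0,-1, 0,0,0.18,0,0,0,-1, 0,0,0.18,0,0,0,-1, 0,0,0.18,0,0,0,-1]' 30
python3 -m crank '[0,0,-0.1,0,0,0,-1, 0,0,-0.3,0,0,0,-1, 0,0,-0.6,0,0,0,-1, 0,0,-0.9,0,0,0,-1, 0,0,-1,0,0,0,-1, 0,0,-1,0,0,0,-1]'
python3 -m crank '[0,0,-0.1,0,0,0,-1, 0,0,-0.3,0,0,0,-1, 0,0,-0.4,0,0,0,-1, 0,0,-0.4,0,0,0,-1]'
```

```text
time: 26.57
eef_pos: [0.6874, 0.1294, 0.0713]
ee_rot: [-180.0, 0.0, 6.1]
ft_force: [-0.0, -0.3, -0.1]
grip_width: 0.0939
finger_force: 0.0
time: 27.65
eef_pos: [0.6882, 0.1281, 0.0495]
ee_rot: [180.0, -0.0, 6.0]
ft_force: [-0.1, -0.4, 2.2]
grip_width: 0.0556
finger_force: 30.0
time: 28.15
eef_pos: [0.6902, 0.1288, 0.1737]
ee_rot: [-180.0, -0.5, 6.0]
ft_force: [-0.4, -0.5, -2.9]
grip_width: 0.0557
finger_force: 30.0
time: 28.48
eef_pos: [0.6884, 0.1284, 0.2177]
ee_rot: [-180.0, -0.1, 6.0]
ft_force: [-0.1, 0.1, -2.4]
grip_width: 0.0555
finger_force: 30.0
```

```bash
python3 -m crank '[-0.1,0.25,0,0,0,0,-1, -0.2,0.5,0,0,0,0,-1, -0.335,0.89,0,0,0,0,-1, -0.335,0.89,0,0,0,0,-1]'
python3 -m crank '[-0.1,0.3,0,0,0,0,-1, -0.2,0.6,0,0,0,0,-1, -0.335,0.89,0,0,0,0,-1, -0.335,0.89,0,0,0,0,-1]'
python3 -m crank '[-0.1,0.3,0,0,0,0,-1, -0.2,0.6,0,0,0,0,-1, -0.335,0.89,0,0,0,0,-1, -0.335,0.89,0,0,0,0,-1]'
python3 -m crank '[-0.1,0.3,0,0,0,0,-1, -0.2,0.6,0,0,0,0,-1, -0.335,0.8,0,0,0,0,-1, -0.335,0.89,0,0,0,0,-1, -0.335,0.89,0,0,0,0,-1, -0.335,0.89,0,0,0,0,-1, -0.335,0.89,0,0,0,0,-1]'
python3 -m crank '[0,0,0.3,0,0,0,-1, 0,0,0.6,0,0,0,-1, 0,0,0.85,0,0,0,-1, 0,0,0.85,0,0,0,-1, 0,0,0.85,0,0,0,-1, 0,0,0.85,0,0,0,-1]'
```

```text
time: 28.82
eef_pos: [0.656, 0.0121, 0.2138]
ee_rot: [179.8, 0.4, 5.8]
ft_force: [-0.6, -1.0, -4.1]
grip_width: 0.0555
finger_force: 30.0
time: 29.15
eef_pos: [0.6268, -0.0994, 0.2141]
ee_rot: [179.8, 0.4, 5.7]
ft_force: [-0.2, 0.3, -3.1]
grip_width: 0.0557
finger_force: 30.0
time: 29.48
eef_pos: [0.5984, -0.2096, 0.2142]
ee_rot: [179.8, 0.4, 5.7]
ft_force: [-0.2, 0.0, -2.8]
grip_width: 0.0552
finger_force: 30.0
time: 30.07
eef_pos: [0.5731, -0.3115, 0.2161]
ee_rot: [-179.9, 0.1, 6.1]
ft_force: [-0.3, -0.3, -3.1]
grip_width: 0.0554
finger_force: 30.0
time: 30.57
eef_pos: [0.5746, -0.3131, 0.117]
ee_rot: [179.9, -0.1, 6.1]
ft_force: [-0.1, -0.2, -2.8]
grip_width: 0.0555
finger_force: 30.0
```

```bash
python3 -m crank '[0,0,0.15,0,0,0,-1, 0,0,0.3,0,0,0,-1, 0,0,0.42,0,0,0,-1, 0,0,0.48,0,0,0,-1, 0,0,0.5,0,0,0,-1, 0,0,0.5,0,0,0,-1, 0,0,0.5,0,0,0,-1]'
python3 -m crank '[0,0,0.015,0,0,0,-1, 0,0,0.015,0,0,0,-1, 0,0,0.015,0,0,0,-1]'
python3 -m crank '[0,0,0.01,0,0,0,-1, 0,0,0.01,0,0,0,-1, 0,0,0.01,0,0,0,-1]'
```

```text
time: 31.15
eef_pos: [0.5742, -0.3141, 0.057]
ee_rot: [179.9, -0.1, 6.0]
ft_force: [0.1, -0.2, -3.1]
grip_width: 0.0559
finger_force: 30.0
time: 31.4
eef_pos: [0.5732, -0.3137, 0.0541]
ee_rot: [180.0, -0.0, 6.0]
ft_force: [-0.3, 0.3, -2.6]
grip_width: 0.0556
finger_force: 30.0
time: 31.65
eef_pos: [0.5734, -0.3137, 0.0535]
ee_rot: [179.9, -0.1, 6.0]
ft_force: [-1.5, 0.3, 4.8]
grip_width: 0.0556
finger_force: 30.0
```

Contact shows in the force reading. I release, lift and check.

```bash
python3 -m crank '[0,0,0,0,0,0,0.6, 0,0,0,0,0,0,0.6, 0,0,0,0,0,0,0.6, 0,0,0,0,0,0,0.6, 0,0,-0.2,0,0,0,0.6, 0,0,-0.5,0,0,0,0.6, 0,0,-0.8,0,0,0,0.6, 0,0,-1,0,0,0,0.6, 0,0,-1,0,0,0,0.6, 0,0,-1,0,0,0,0.6]'
python3 -m crank '[-0.2,0.3,-0.2,0,0,0,0.6, -0.4,0.6,-0.4,0,0,0,0.6, -0.6,0.9,-0.4,0,0,0,0.6, -0.6,0.9,-0.4,0,0,0,0.6, -0.6,0.9,-0.4,0,0,0,0.6]'
python3 - <<'E'
from look import *
c=arm.camera("side");W=world(c);cv2.imwrite("pics/side5.png",c["frame"])
print("jar",top(W,(335,135),.084,.006,15),"packet",top(W,(365,135),.084,.005,12),"tall",top(W,(396,133),.09,.005,15))
print("low",top(W,(310,310),.046,.006,40));print("fish",top(W,(350,330),.034,.005,45))
E
```

```text
time: 32.48
eef_pos: [0.5737, -0.314, 0.1739]
ee_rot: [179.9, -0.2, 6.0]
ft_force: [-0.2, 0.0, -0.4]
grip_width: 0.0752
finger_force: 0.0
time: 32.9
eef_pos: [0.5103, -0.4317, 0.2185]
ee_rot: [-180.0, 0.1, 5.8]
ft_force: [0.5, 0.5, -0.3]
grip_width: 0.0751
finger_force: 0.0
jar {'n': 114, 'c': array([ 573. , -309.5]), 'mean': array([ 571.7, -308.6]), 'size': array([47.1, 48.8]), 'ang': 7.0, 'z': 82.4} packet {'n': 163, 'c': array([ 483.1, -323. ]), 'mean': array([ 483.2, -320.8]), 'size': array([73.4, 41.5]), 'ang': 8.9, 'z': 82.8} tall {'n': 133, 'c': array([ 385.7, -331.4]), 'mean': array([ 386.1, -328.8]), 'size': array([51.5, 51.8]), 'ang': 30.5, 'z': 89.2}
low {'n': 664, 'c': array([553.2, 328.6]), 'mean': array([552.7, 331.3]), 'size': array([59.3, 58.5]), 'ang': 26.7, 'z': 45.3}
fish {'n': 1298, 'c': array([454.9, 317.6]), 'mean': array([455.1, 319.8]), 'size': array([99.8, 59.3]), 'ang': 6.1, 'z': 33.4}
```

View pics/side5.png

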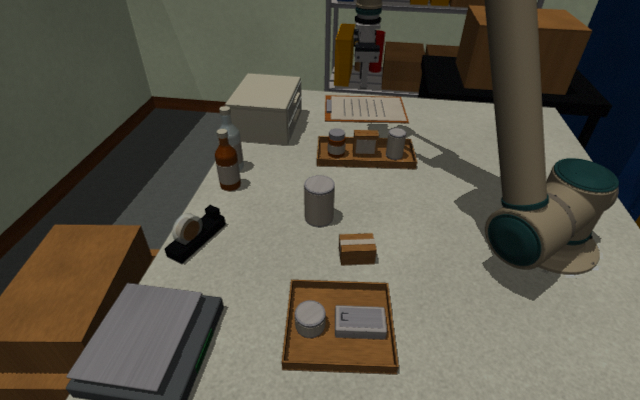

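The jar (337,143), packet (366,143) and tall tin (397,145) stand upright in the long tray. The low tin and fish tin are flat in the short tray, the stock has not moved, and the arm is clear.

```bash
python3 -c "
from cell import arm
print(arm.close_job())"
```

```text
the job is handed in; nothing more can be done
None
```

Both parcels are packed and the job is handed in (no verdict came back): the last picture shows all five items upright and flat in their trays, the jar went in last, the big tin and carton look unmoved, and it took about 33 s.

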